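# Pack the bottle case and hold its lid at the balance point

## Task

Pack the two loose bottles upright in the bottle case, each in an empty cell of its front row, lowering them in rather than dropping them. Then grip the lid, bring it smoothly forward off its back stop to its balance point over the hinges, where it would fall neither way, and finish there still gripping it and holding it still, so that I can hook the loose stay back on; never let the lid fall. Leave the bottles already packed and the tools on the bench where they are.

Things in the scene. Friction and masses are not known exactly. Their poses are not given: they have to be found in the camera images.
- bottle_a_mid (a point): centre, half-way up, of one loose bottle: amber glass, paper band, black screw cap; z is its axis. 44 mm in diameter up to 60 mm, shoulder to a 24 mm neck at 71 mm, cap 28 mm in diameter from 78 mm to the top at 100 mm. The foot is 50 mm below this point, the cap's middle 39 mm above it. Stands on the bench at the start. 0.11 to 0.21 kg. Either loose bottle may go in any empty cell
- bottle_b_mid (a point): centre, half-way up, of the other loose bottle: amber glass, paper band, black screw cap; z is its axis. 44 mm in diameter up to 60 mm, shoulder to a 24 mm neck at 71 mm, cap 28 mm in diameter from 78 mm to the top at 100 mm. The foot is 50 mm below this point, the cap's middle 39 mm above it. Stands on the bench at the start. 0.11 to 0.21 kg. Either loose bottle may go in any empty cell
- case: wooden bottle case fixed to the bench, 126 mm deep (x), 184 mm wide (y), rim 70 mm up, walls 7 mm, floor 6 mm. Origin: centre of its underside; x runs from its front to its hinged back, y to its left. 2 rows of 3 cells at x = -29 (front, empty) and +29 mm (back, full), y = -58, 0, 58 mm; dividers 4 mm thick, tops 46 mm up. An unhooked brass stay lies along its right side, only to be seen
- cell_right (a point): centre of the floor of the right (-y) cell of the case's front row, empty at the start: a square cell 54 mm clear each way
- cell_middle (a point): centre of the floor of the middle cell of the case's front row, empty at the start: a square cell 54 mm clear each way
- cell_left (a point): centre of the floor of the left (+y) cell of the case's front row, empty at the start: a square cell 54 mm clear each way
- lid (a joint): lid angle (rad): 0 closed, growing as it opens, 1.95 at its back stop, where it leans at the start. Wooden shell 126 x 184 mm, 45 mm deep, 0.19 to 0.31 kg, on free hinges: let go, it falls shut or back. Its weight is straight above the hinges at 1.21 rad, the balance point: its flat outer face then leans 20 degrees from upright towards the case's front (that face is upright at 1.57)
- lid_knob (a point): centre of the brass knob head midway along the lid's front wall, 22 mm from its rim: a cylinder 18 mm in diameter, 18 mm long, on an 8 mm stem that holds it 12 mm off the wall. Its axis, square to that wall, points up, 22 degrees backwards at the stop and 20 degrees forwards at balance: pinch it from above, across the case's width. It swings about the hinge line at 149 mm radius
- lid_hinge (a point): middle of the lid's hinge line, 63 mm behind (x) and 70 mm above the case's origin; the line runs along the case's y. From here the knob is 75 mm towards the case's +x and 128 mm up at the back stop, and 31 mm towards the case's -x and 145 mm up at the balance point
- packed0_mid (a point): centre (50 mm above its foot) of the bottle already packed in the right (-y) cell of the case's back row, the same size as the loose ones; it stays where it is
- packed1_mid (a point): centre (50 mm above its foot) of the bottle already packed in the middle cell of the case's back row, the same size as the loose ones; it stays where it is
- packed2_mid (a point): centre (50 mm above its foot) of the bottle already packed in the left (+y) cell of the case's back row, the same size as the loose ones; it stays where it is
- movement_holder_mid (a point): centre of a small steel movement holder (two 40 mm plates on rods with a knurled screw), 62 x 40 mm, 26 mm high, loose on the bench; leave it alone
- parts_tray: low round turquoise parts tray with five compartments, 124 mm in diameter, 16 mm high, loose on the bench; origin under its centre; leave it alone
- screwdriver: small screwdriver lying on the bench, 104 mm long, 12 mm high, along its own x; leave it alone
- tweezers: steel tweezers lying on the bench, 125 mm long, 8 mm high, along their own x; leave them alone
Not all that is in view belongs to the job. Leave any green or turquoise look-alike of the part that bears bottle_a_mid alone.

How it is judged:
By the outcome, as a careful person would: the job done as asked, in the order asked, and still so for the second after the job is handed in, while the arm keeps its last pose, push and grip.
It also fails if it takes over 69 s, if anything falls off the work surface, if the arm or the gripper's body presses on something with over 40 N, if the wrist force passes 120 N, or if a joint passes its speed limit or range.

## Robot

A 7-joint arm with a two-finger parallel gripper is mounted at the origin on the work surface. World frame = base frame: x ahead of the robot, y to its left, z up, the work surface at z = 0. Lengths are in m, angles in rad, forces in N, time in s.
With the tool pointing down it reaches from about 0.425 to 0.925 m from the base axis. Payload 6.8 kg.
Tool frame: the origin (TCP) lies midway between the tips of the shut fingers; the grasp point (between the pads) lies 19 mm behind it; z points along the fingers, y is the line along which they close (so a half turn about z gives the same grasp; the last joint's range is limited). The gripper opens to 85 mm and grips with 20 to 120 N. Pads are 22 mm wide; open, the fingers measure 114 mm over their backs; the gripper's body (76 mm by 85 mm) begins 54 mm behind the grasp point. The pads swing forward as they close: fully open they stand 13 mm farther back than shut.
Start: joints at [-1.269, 0.477, 0.022, 1.555, -0.011, 1.109, -0.083], TCP at [0.269, 0.619, 0.201] pointing down, gripper open.
Joint ranges: [-2.96, 2.96], [-0.34, 2.1], [-1.41, 1.46], [0.24, 2.44], [-1.37, 4.51], [0.17, 1.92], [-2.96, 2.96]. Speed limits (rad/s): [2.39, 2.39, 3.14, 3.14, 3.14, 3.14, 3.14].

## Interface

Orientations are given as a rotation vector (axis times angle).
In Python, from bench import r gives the robot as it stands. The module is installed in compiled form; this text tells all that it offers.
- The arm moves only by the tool apply_moves, never from a script. Its argument "rows" is a list of rows, each a list of 6 numbers: the shift along the tool's x, y, z scaled (see below), then the turn, a rotation vector about the tool's x, y, z scaled (see below). A call has 1 to 5 rows; each row is the pose to reach, as a shift and turn from the pose commanded when the call began, along the tool's axes at that moment; what a row does not reach only later rows make up. The controller multiplies each number of a shift by 0.25 m and each number of a turn by 90 degrees. A row lasts 1/8 s, in which the tool goes at most 62.5 mm and 10.7 degrees, less where a joint would pass 70% of its speed; a pose out of reach is approached as far as the arm can. A call with a number of a shift or a turn outside -1 to 1 is refused whole. A call with a gripper value outside its range is refused whole. "claw" is the opening, from 0 (shut) to 1 (fully open), set as the call begins (left out, the last holds). The fingers move at their own pace and stop on an object; "newtons" is the grip in N (left out, the last holds). Time passes only in rows, so rows that repeat a pose let the fingers close. It gives the time, the measured TCP pose, the force, the opening and the grip force at its end, in the units of the state.
- r.get_obs(): the state, without advancing time (a new reading comes with each control period).
- r.grab_frame(name): name is "side" or "top"; returns a dict with "pixels" (400x640x3 uint8, red, green, blue), "intrinsics" (3x3 intrinsics, pixels), "eye" and "attitude" of the camera in the world. Camera axes: x right, y up, looking along -z (the intrinsics and any distortion apply to the point x, -y, -z); pixel columns grow to the right and rows downward; lengths in m; the calibration is good to about 2 mm. A picture is of the moment at which its call begins. There is no depth.
- r.hand_in(): hands the job in; it is judged then, once.
Trained networks look in a picture, given as the dict that the camera call returned (one of the last four; its "shot" number tells which), for a name from the list of things; names that differ only in an ending like _2 or _b are one class to them, and where a whole thing is asked for, a point or a joint stands for the part that bears it (a point fixed in the world has none). Each returns a list of dicts, best first, with "conf" (0 to 1); they miss things now and then, are a little off and sometimes report something else, mostly with a low value. They report only what shows in the picture. A call takes as long as a camera call. They do not tell look-alikes from the thing itself.
- r.search_frame(picture, thing): "rect" ([left, top, width, height] in pixels, round what is visible of it).
- r.outline_of(picture, thing): "pixels" (400x640 bool, what is visible of it) and "rect" ([left, top, width, height] in pixels, round what is visible of it).
- r.landmark_of(picture, thing): "point" ([column, row] in pixels: a listed point, or the origin of a listed thing).
The state is a dict: "clock": time; "joints": joint angles; "qvel": joint speeds; "tau": joint torques, N m; "tcp_pos": TCP position; "orientation": TCP orientation; "contact_force": force on the tool from outside, world axes, zero at the start; "moment": the same for the moment, N m; "grip_width": finger opening in m; "gripper_force": force on a finger pad.
Only numpy, scipy, OpenCV 4.12 (cv2) and the standard library are available. Lean on these libraries where they do the work, as an engineer would, in place of code of your own. Each camera call takes 0.05 s, during which the arm holds its last target. There are 200 camera calls.

## Working session

There is one attempt and no reset: what is moved stays moved. The work goes in short steps, Python scripts to look and compute and a tool call to move; the robot and the scene stay as the last step left them, time stands still between calls to the robot, and variables do not carry over. Pictures are saved under pics/ and viewed, at most 10 in all, crops included, and the job is handed in when it is done.

Besides the shell and the picture viewer there is one more tool, called as name([rows], argument=value, ...), one row to a line, values as JSON. apply_moves: Moves the arm, as the interface text tells. Its arguments: {"type":"object","properties":{"rows":{"type":"array","items":{"type":"array","items":{"type":"number"}}},"claw":{"type":"number"},"newtons":{"type":"number"}},"required":["rows"]}

```bash
mkdir -p pics
cat > h.py <<'E'
import numpy as np, cv2
from scipy.spatial.transform import Rotation as R
from bench import r
def px2ray(f,p):
    K=np.array(f["intrinsics"]);d=np.linalg.inv(K)@[p[0],p[1],1]
    A=np.array(f["attitude"])
    if A.shape!=(3,3): A=R.from_rotvec(A).as_matrix() if A.size==3 else R.from_quat(A).as_matrix()
    return np.array(f["eye"]),A@np.array([d[0],-d[1],-d[2]])
def onz(f,p,z):
    e,d=px2ray(f,p);return e+d*(z-e[2])/d[2]
def proj(f,P):
    A=np.array(f["attitude"])
    if A.shape!=(3,3): A=R.from_rotvec(A).as_matrix() if A.size==3 else R.from_quat(A).as_matrix()
    c=A.T@(np.array(P)-f["eye"]);q=np.array(f["intrinsics"])@[c[0],-c[1],-c[2]];return q[:2]/q[2]
def tri(f,p,g,q):
    a,d=px2ray(f,p);b,e=px2ray(g,q)
    s=np.linalg.lstsq(np.c_[d,-e],b-a,rcond=None)[0]
    P,Q=a+s[0]*d,b+s[1]*e
    return (P+Q)/2,np.linalg.norm(P-Q)
def save(f,n): cv2.imwrite(f"pics/{n}.png",cv2.cvtColor(f["pixels"],cv2.COLOR_RGB2BGR))
E
python3 - <<'E'
from h import *
np.set_printoptions(precision=4,suppress=True)
s=r.grab_frame("side");t=r.grab_frame("top")
cv2.imwrite("pics/a.png",cv2.cvtColor(np.vstack([s["pixels"],t["pixels"]]),cv2.COLOR_RGB2BGR)[:, :])
im=cv2.imread("pics/a.png");cv2.imwrite("pics/a.png",cv2.resize(im,(480,600)))
save(s,"s0");save(t,"t0")
for f,n in((s,"side"),(t,"top")):
    print(n,f["eye"],np.array(f["attitude"]).tolist(),np.array(f["intrinsics"]).tolist(),[k for k in f])
    for th in["bottle_a_mid","case","cell_right","cell_middle","cell_left","lid_knob","lid_hinge","packed0_mid","packed1_mid","packed2_mid","parts_tray","movement_holder_mid","screwdriver","tweezers"]:
        print(th,[(np.round(d["point"],1).tolist(),round(d["conf"],2)) for d in r.landmark_of(f,th)][:7])
print(r.get_obs())
E
```

```text
side [ 0.0439 -0.6176  0.7155] [0.8527178215910178, -0.2843985118711341, -0.5983879652292143] [[389.7601173229857, 0.0, 313.97394588152866], [0.0, 389.7601173229857, 200.78265206009263], [0.0, 0.0, 1.0]] ['pixels', 'intrinsics', 'eye', 'attitude', 'shot']
bottle_a_mid [([334.9, 303.3], 0.92), ([384.6, 298.6], 0.87), ([372.7, 334.2], 0.59), ([441.2, 347.7], 0.38)]
case [([315.4, 210.4], 0.94), ([304.9, 210.7], 0.19)]
cell_right [([320.6, 219.0], 0.57)]
cell_middle [([304.2, 210.3], 0.65), ([312.7, 209.1], 0.35)]
cell_left [([294.0, 198.3], 0.74)]
lid_knob [([357.9, 134.0], 0.63)]
lid_hinge [([335.4, 180.2], 0.69), ([302.9, 209.5], 0.15)]
packed0_mid [([329.9, 199.6], 0.55), ([438.6, 345.4], 0.24)]
packed1_mid [([319.2, 192.4], 0.77), ([285.2, 150.2], 0.16)]
packed2_mid [([312.1, 177.4], 0.72), ([321.1, 192.3], 0.19)]
parts_tray [([440.0, 278.6], 0.94), ([332.7, 177.2], 0.63)]
movement_holder_mid [([242.3, 174.1], 0.49)]
screwdriver [([436.8, 347.6], 0.62)]
tweezers [([246.3, 155.2], 0.44)]
top [ 0.2998 -0.0074  1.4531] [0.12295024546226561, -0.11573460521385141, -1.589652019802482] [[
[... 617 characters left out ...]
.2], 0.6)]
parts_tray [([415.3, 162.7], 0.8)]
movement_holder_mid [([233.4, 226.4], 0.71)]
screwdriver [([306.3, 191.7], 0.72), ([450.1, 203.6], 0.54)]
tweezers [([201.3, 198.5], 0.65)]
{'clock': 1.5, 'joints': array([-1.2691,  0.477 ,  0.0224,  1.5554, -0.0115,  1.1093, -0.0831]), 'qvel': array([-0.0019, -0.0019,  0.0005, -0.0014, -0.0005, -0.0008,  0.0014]), 'tau': array([ -0.0002, -59.6319,   1.6064, -28.1537,   0.0125,   0.0018,
         0.    ]), 'tcp_pos': array([0.2689, 0.6191, 0.2012]), 'orientation': array([0.6392, 3.0759, 0.    ]), 'contact_force': array([0.8441, 0.5637, 0.2083]), 'moment': array([ 0.0077, -0.0098, -0.0178]), 'gripper_force': 0.0, 'grip_width': 0.08539432938020103}
```

View pics/s0.png

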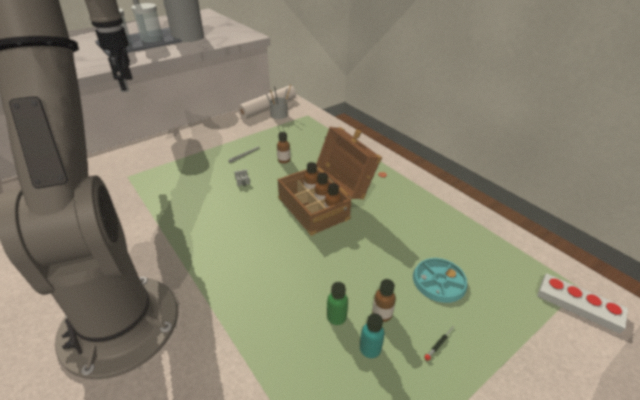

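View pics/t0.png

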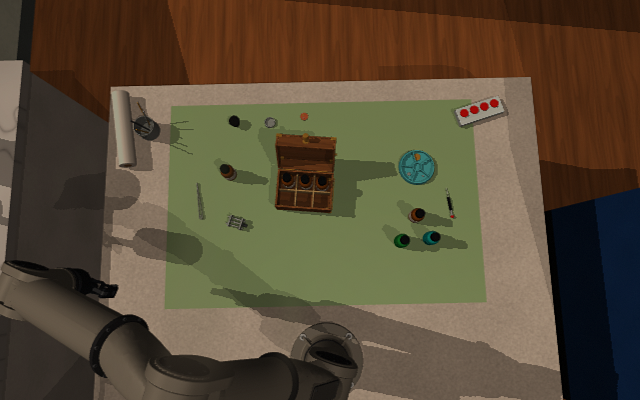

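The amber bottles are at side (384,301) / top (417,215) and side (283,150) / top (228,172). The look-alikes are green at side (338,303) and teal at side (372,336). The two amber ones with paper bands fit the description, so I'll confirm them in a crop and fit the case pose.

```bash
cat >> h.py <<'E'
LM={"case":(0,0,0),"cell_right":(-.029,-.058,.006),"cell_middle":(-.029,0,.006),"cell_left":(-.029,.058,.006),
"lid_hinge":(.063,0,.07),"lid_knob":(.138,0,.198),"packed0_mid":(.029,-.058,.056),"packed1_mid":(.029,0,.056),"packed2_mid":(.029,.058,.056)}
def c2w(c,p):
    R2=np.array([[np.cos(c[2]),-np.sin(c[2])],[np.sin(c[2]),np.cos(c[2])]]);p=np.array(p,float)
    return np.r_[c[:2]+R2@p[:2],p[2]]
E
python3 - <<'E'
from h import *
from scipy.optimize import least_squares
np.set_printoptions(precision=4,suppress=True)
s=r.grab_frame("side");t=r.grab_frame("top")
obs=[]
for f in(s,t):
    for th in LM:
        d=r.landmark_of(f,th)
        if d and d[0]["conf"]>.4: obs.append((f,th,np.array(d[0]["point"])))
res=lambda c:np.concatenate([proj(f,c2w(c,LM[th]))-p for f,th,p in obs])
o=least_squares(res,[.35,.0,0],loss="soft_l1",f_scale=1.5)
print("case",o.x,"std",np.sqrt(np.diag(np.linalg.inv(o.jac.T@o.jac)))*1.5)
for (f,th,p),e in zip(obs,res(o.x).reshape(-1,2)): print(th,e)
def masks(f):
    L=[]
    for d in r.outline_of(f,"bottle_a_mid"):
        L.append((np.round(d["rect"]).tolist(),round(d["conf"],2)))
    return L
print("side",masks(s));print("top",masks(t))
print("sideLM",[(np.round(d["point"],1).tolist(),round(d["conf"],2)) for d in r.landmark_of(s,"bottle_a_mid")],[(np.round(d["point"],1).tolist(),round(d["conf"],2)) for d in r.landmark_of(t,"bottle_a_mid")])
# overlay
ims=[]
for f,x0,y0,x1,y1 in((s,230,110,390,240),(t,210,110,350,224)):
    k=4 if f is s else 4
    im=cv2.resize(f["pixels"][y0:y1,x0:x1],None,fx=2.4*1,fy=2.4,interpolation=cv2.INTER_CUBIC)
    for z in(.07,):
        q=np.array([(proj(f,c2w(o.x,(a,b,z)))-[x0,y0]+.5)*2.4 for a,b in((-.063,-.092),(-.063,.092),(.063,.092),(.063,-.092))])
        cv2.polylines(im,[q.astype(int)],True,(0,255,255),1)
    q=(proj(f,c2w(o.x,LM["lid_knob"]))-[x0,y0]+.5)*2.4;cv2.circle(im,tuple(q.astype(int)),4,(255,0,255),1)
    ims.append(im)
for f,cx,cy in((s,384,315),(t,417,225)):
    ims.append(cv2.resize(f["pixels"][cy-60:cy+60,cx-80:cx+80],None,fx=2.4,fy=2.4,interpolation=cv2.INTER_CUBIC))
H=[cv2.copyMakeBorder(i,0,312-i.shape[0],0,384-i.shape[1],cv2.BORDER_CONSTANT)[:300] for i in ims]
cv2.imwrite("pics/b.png",cv2.cvtColor(np.vstack([np.hstack(H[:2]),np.hstack(H[2:])]),cv2.COLOR_RGB2BGR))
E
```

```text
case [ 0.546   0.0575 -0.087 ] std [0.0017 0.0018 0.0319]
case [-2.7744 -1.577 ]
cell_right [-3.6305  2.9525]
cell_middle [1.8886 0.4235]
cell_left [-0.1494  0.9016]
lid_hinge [0.86   0.5685]
lid_knob [-4.4949 -1.0873]
packed0_mid [2.4293 0.028 ]
packed1_mid [ 2.1157 -2.6303]
packed2_mid [-2.1997 -1.2215]
case [0.2682 0.4924]
cell_right [0.7127 2.5882]
cell_middle [-0.0251 -4.2979]
cell_left [-1.0412 -0.4826]
lid_hinge [0.7314 1.1586]
lid_knob [ 3.5342 -0.9697]
packed0_mid [-1.2799 -1.2619]
packed1_mid [-1.1059 -0.0663]
packed2_mid [1.1909 0.4308]
side [([360.0, 312.0, 24.0, 46.0], 0.75), ([326.0, 280.0, 20.0, 44.0], 0.65), ([371.0, 279.0, 26.0, 42.0], 0.62), ([306.0, 161.0, 14.0, 30.0], 0.23)]
top [([393.0, 231.0, 20.0, 16.0], 0.75), ([425.0, 229.0, 15.0, 16.0], 0.56), ([408.0, 206.0, 18.0, 19.0], 0.46)]
sideLM [([335.7, 301.0], 0.97), ([372.8, 333.1], 0.78), ([243.0, 173.3], 0.64), ([382.7, 297.4], 0.57)] [([415.2, 214.8], 0.74), ([401.7, 237.2], 0.56)]
```

View pics/b.png

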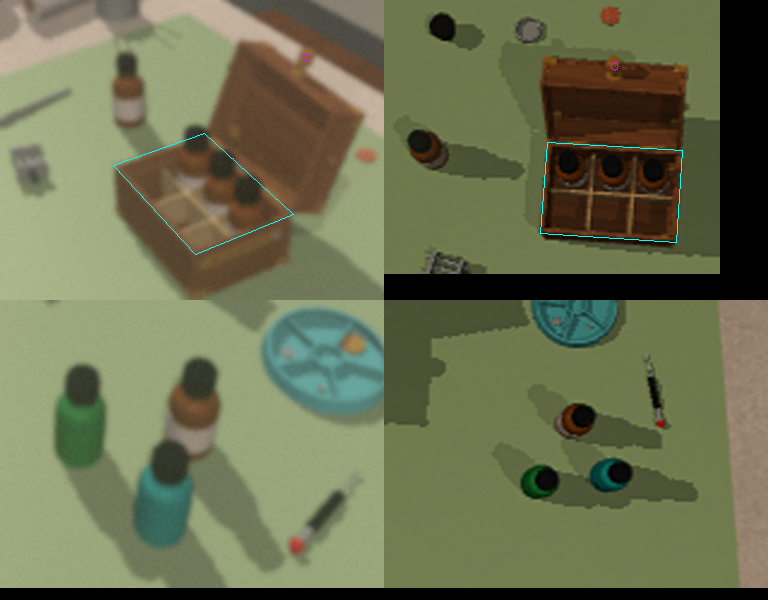

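The crops show the amber, paper-banded bottles at side (384,301) and (283,148), top (417,215) and (226,169). The green and teal ones have no band, so I leave them alone. The fitted case yaw looks slightly too large, so I'll refine the poses by silhouette.

```bash
cat > fit.py <<'E'
from h import *
from scipy.optimize import minimize
np.set_printoptions(precision=4,suppress=True)
S=4
def hull(f,pts,shape,im):
    q=np.array([proj(f,p) for p in pts]);q=(q+.5)*S-.5
    cv2.fillConvexPoly(im,cv2.convexHull((q*16).astype(np.int32)),1,cv2.LINE_8,4)
def sil_bottle(f,c):
    im=np.zeros((400*S,640*S),np.uint8);a=np.linspace(0,2*np.pi,24)
    ring=lambda R_,z:[(c[0]+R_*np.cos(k),c[1]+R_*np.sin(k),z) for k in a]
    for p in(ring(.022,0)+ring(.022,.06),ring(.022,.06)+ring(.012,.071),ring(.012,.07)+ring(.012,.08),ring(.014,.078)+ring(.014,.1)): hull(f,p,0,im)
    return im
def sil_case(f,c,th=1.95):
    im=np.zeros((400*S,640*S),np.uint8)
    hull(f,[c2w(c,(a,b,z)) for a in(-.063,.063) for b in(-.092,.092) for z in(0,.07)],0,im)
    L=lambda a,y,h:c2w(c,(.063-a*np.cos(th)+h*np.sin(th),y,.07+a*np.sin(th)+h*np.cos(th)))
    hull(f,[L(a,b,h) for a in(0,.126) for b in(-.092,.092) for h in(0,.045)],0,im)
    return im
def win(f,pts,m):
    q=np.array([proj(f,p) for p in pts]);return np.r_[q.min(0)-m,q.max(0)+m].astype(int)
def fit(views,sil,c0,steps):
    def cost(c):
        v=0
        for f,m,(x0,y0,x1,y1) in views:
            a=cv2.resize(sil(f,c)[y0*S:y1*S,x0*S:x1*S].astype(np.float32),(x1-x0,y1-y0),interpolation=cv2.INTER_AREA);b=m[y0:y1,x0:x1]
            v+=np.abs(a-b).sum()/max(b.sum(),1)
        return v
    c0=np.array(c0,float);o=minimize(cost,c0,method="Nelder-Mead",options=dict(initial_simplex=np.vstack([c0]+[c0+np.eye(len(c0))[i]*steps[i] for i in range(len(c0))]),xatol=2e-4,fatol=1e-4))
    return o.x,o.fun
def amask(f):
    p=f["pixels"].astype(int);return ((p[...,0]>p[...,1]-2)|(p.max(2)<42)).astype(np.float32)
E
python3 - <<'E'
from fit import *
s=r.grab_frame("side");t=r.grab_frame("top")
print([tri(s,a,t,b) for a,b in(((383.5,299),(415.5,214.8)),((283.5,148),(228,171)))])
for n,c0 in(("A",tri(s,(383.5,299),t,(415.5,214.8))[0]),("B",tri(s,(283.5,148),t,(228,171))[0])):
    V=[]
    for f in(s,t):
        w=win(f,[(c0[0]+i,c0[1]+j,z) for i in(-.025,.025) for j in(-.025,.025) for z in(0,.1)],2);V.append((f,amask(f),w))
    for sub in(V,V[:1],V[1:]): print(n,fit(sub,sil_bottle,c0[:2],[.01,.01]))
C0=[.546,.0575,-.06]
V=[]
for f in(s,t):
    d=r.outline_of(f,"case");e=r.outline_of(f,"lid")
    print([x["conf"] for x in d],[x["conf"] for x in e])
    m=(d[0]["pixels"]|e[0]["pixels"])
    w=win(f,[c2w(C0,(a,b,z)) for a,b,z in((-.07,-.1,0),(-.07,.1,0),(.16,.1,.2),(.16,-.1,.2),(.063,.1,0),(.063,-.1,0))],4)
    V.append((f,m.astype(np.float32),w))
for sub in(V,V[:1],V[1:]): print("case",fit(sub,sil_case,C0,[.01,.01,.05]))
V2=[(f,amask(f),w) for f,m,w in V]
for sub in(V2,V2[1:]): print("case col",fit(sub,sil_case,C0,[.01,.01,.05]))
E
```

```text
[(array([ 0.458 , -0.3056,  0.0435]), np.float64(0.0008139815832771155)), (array([0.618 , 0.3136, 0.0448]), np.float64(0.0018544479293779012))]
A (array([ 0.4574, -0.309 ]), np.float64(0.5565652251243591))
A (array([ 0.4557, -0.3101]), np.float64(0.47897931933403015))
A (array([ 0.4578, -0.3092]), np.float64(0.06600765138864517))
B (array([0.6164, 0.3145]), np.float64(0.2938530147075653))
B (array([0.6152, 0.3137]), np.float64(0.2034684121608734))
B (array([0.6173, 0.3149]), np.float64(0.07053571194410324))
[0.6] [0.92]
[0.65, 0.6] [0.77, 0.75]
case (array([ 0.546 ,  0.0586, -0.0879]), np.float64(0.3444939851760864))
case (array([ 0.5446,  0.0594, -0.0905]), np.float64(0.17700804769992828))
case (array([ 0.5474,  0.0569, -0.0849]), np.float64(0.15313275158405304))
case col (array([ 0.5467,  0.058 , -0.0851]), np.float64(0.3671567738056183))
case col (array([ 0.5471,  0.0582, -0.0894]), np.float64(0.03383687511086464))
```

```bash
cat > go.py <<'E'
import sys
from h import *
YAW=-.087
def Rt(tilt=0.):  # tool y along case y, tilt: tool top leaning to case +x (rad)
    Rz=R.from_euler("z",YAW).as_matrix()
    z=Rz@[-np.sin(tilt),0,-np.cos(tilt)];y=Rz@[0,1,0]
    return np.c_[np.cross(y,z),y,z]
def plan(P,Rg,pose=None):
    o=r.get_obs();p=o["tcp_pos"];Q=R.from_rotvec(o["orientation"]).as_matrix()
    if pose: p,Q=pose
    return np.r_[Q.T@(np.array(P)-p)/.25, R.from_matrix(Q.T@Rg).as_rotvec()/(np.pi/2)]
if __name__=="__main__":
    np.set_printoptions(precision=3,suppress=True)
    a=[float(v) for v in sys.argv[1:]]
    o=r.get_obs();print(round(o["clock"],2),o["tcp_pos"],o["contact_force"],o["grip_width"],o["gripper_force"])
    print(plan(a[:3],Rt(a[3] if len(a)>3 else 0)))
E
python3 go.py .617 .3145 .18; python3 go.py .4575 .458 .19
```

```text
3.0 [0.269 0.619 0.201] [-0.173  0.203 -0.394] 0.08507721357772281 0.0
[-1.763 -0.563  0.085  0.     0.    -0.205]
3.0 [0.269 0.619 0.201] [-0.173  0.203 -0.394] 0.08507721357772281 0.0
[-0.949 -0.291  0.045  0.     0.    -0.205]
```

apply_moves([
  [-0.15,-0.05,0.0,0,0,-0.05],
  [-0.36,-0.11,0.02,0,0,-0.1],
  [-0.57,-0.17,0.03,0,0,-0.15],
  [-0.77,-0.23,0.04,0,0,-0.2],
  [-0.95,-0.29,0.045,0,0,-0.205],
], claw=0.7, newtons=30)

```text
clock: 3.62
tcp_pos: [0.4595, 0.4564, 0.19]
orientation: [0.138, 3.138, 0.0]
contact_force: [0.7, -0.1, 0.8]
grip_width: 0.0597
gripper_force: 0.0
```

```bash
python3 go.py .617 .3145 .16
```

```text
3.62 [0.46  0.456 0.19 ] [ 0.663 -0.123  0.817] 0.0596587488731177 0.0
[-0.677 -0.51   0.12   0.     0.    -0.   ]
```

apply_moves([
  [-0.17,-0.13,0.03,0,0,0],
  [-0.34,-0.255,0.06,0,0,0],
  [-0.51,-0.385,0.09,0,0,0],
  [-0.63,-0.475,0.12,0,0,0],
  [-0.677,-0.51,0.12,0,0,0],
])

```text
clock: 4.25
tcp_pos: [0.6168, 0.3131, 0.1592]
orientation: [-0.144, -3.138, 0.003]
contact_force: [-0.0, 0.4, 0.1]
grip_width: 0.0597
gripper_force: 0.0
```

```bash
python3 go.py .617 .3145 .066
python3 - <<'E'
from h import *
s=r.grab_frame("side");t=r.grab_frame("top")
o=r.get_obs();a,b=proj(s,[.617,.3145,.1]),proj(t,[.617,.3145,.1]);print(a,b,proj(s,o["tcp_pos"]),proj(t,o["tcp_pos"]))
c=[]
for f,p in((s,a),(t,b)):
    x,y=(p-[45,45]).astype(int);im=cv2.resize(f["pixels"][y:y+90,x:x+90],None,fx=4.4,fy=4.4,interpolation=cv2.INTER_CUBIC)
    for P,col in(([.617,.3145,.1],(255,0,255)),(o["tcp_pos"],(255,255,0))):cv2.circle(im,tuple(((proj(f,P)-[x,y]+.5)*4.4).astype(int)),4,col,1)
    c.append(im)
cv2.imwrite("pics/c.png",cv2.cvtColor(np.hstack(c),cv2.COLOR_RGB2BGR))
E
```

```text
4.25 [0.617 0.313 0.159] [-0.035  0.42   0.123] 0.059657321360847684 0.0
[-0.     0.006  0.373 -0.001 -0.    -0.003]
[282.51165077 132.93759915] [223.71875455 167.8582429 ] [281.18276016 115.62111196] [218.92891006 163.76716011]
```

View pics/c.png

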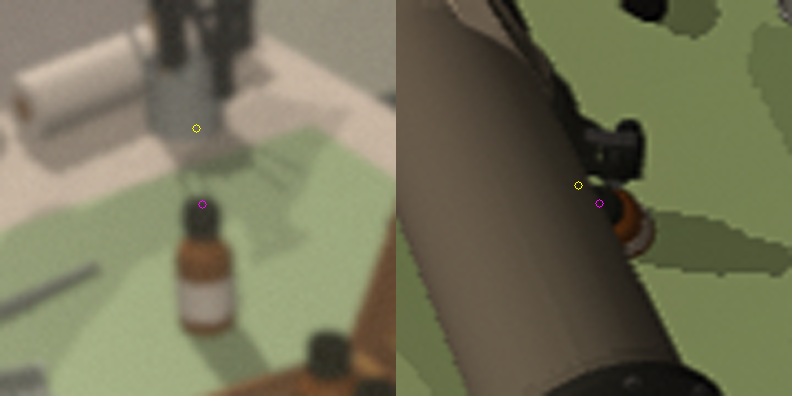

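The marker falls on the cap top of bottle B, and the finger tips straddle it. Descending.

apply_moves([
  [0,0.006,0.1,0,0,0],
  [0,0.006,0.2,0,0,0],
  [0,0.006,0.3,0,0,0],
  [0,0.006,0.36,0,0,0],
  [0,0.006,0.38,0,0,0],
])

```text
clock: 4.97
tcp_pos: [0.6142, 0.3191, 0.0644]
orientation: [-0.135, -3.137, -0.0]
contact_force: [0.7, -0.2, 0.4]
grip_width: 0.0601
gripper_force: 0.0
```

apply_moves([
  [0,0,0,0,0,0],
  [0,0,0,0,0,0],
  [0,0,0,0,0,0],
  [0,0,0,0,0,0],
], claw=0.2, newtons=30)

```text
clock: 5.48
tcp_pos: [0.6162, 0.318, 0.0661]
orientation: [0.138, 3.137, 0.002]
contact_force: [0.3, -0.9, 6.3]
grip_width: 0.0257
gripper_force: 29.7
```

apply_moves([
  [0,0,-0.02,0,0,0],
  [0,0,-0.06,0,0,0],
  [0,0,-0.12,0,0,0],
  [0,0,-0.2,0,0,0],
  [0,0,-0.28,0,0,0],
])

```text
clock: 6.1
tcp_pos: [0.6157, 0.3178, 0.1369]
orientation: [0.138, 3.138, 0.001]
contact_force: [0.3, -0.1, -1.4]
grip_width: 0.0253
gripper_force: 29.6
```

Run:
```python
from go import *
np.set_printoptions(precision=4,suppress=True)
for i in range(3):
    o=r.get_obs();print(o["clock"],o["tcp_pos"],o["contact_force"],o["grip_width"],o["gripper_force"])
p=np.array([.617,.3145,.134]);print(plan([.5226,.1183,.20],Rt(),(p,Rt())), plan([.5226,.1183,.20],Rt()))
```

```text
6.1 [0.6157 0.3178 0.1369] [ 0.3323 -0.0551 -1.3928] 0.025276990264136136 29.55982804298401
6.1 [0.6157 0.3178 0.1369] [ 0.3323 -0.0551 -1.3928] 0.025276990264136136 29.55982804298401
6.1 [0.6157 0.3178 0.1369] [ 0.3323 -0.0551 -1.3928] 0.025276990264136136 29.55982804298401
[ 0.308  -0.8146 -0.264   0.      0.      0.    ] [ 0.3009 -0.8274 -0.2531  0.0004  0.0005 -0.0005]
```

apply_moves([
  [0.02,-0.05,-0.06,0,0,0],
  [0.06,-0.17,-0.15,0,0,0],
  [0.12,-0.33,-0.22,0,0,0],
  [0.18,-0.5,-0.25,0,0,0],
  [0.24,-0.66,-0.25,0,0,0],
])

```text
clock: 6.72
tcp_pos: [0.5405, 0.1562, 0.1989]
orientation: [0.14, 3.137, 0.001]
contact_force: [-0.4, -0.8, -1.2]
grip_width: 0.0254
gripper_force: 29.6
```

apply_moves([
  [0.035,-0.1,0,0,0,0],
  [0.06,-0.16,0,0,0,0],
  [0.061,-0.167,0,0,0,0],
  [0.061,-0.167,0,0,0,0],
])

```text
clock: 7.22
tcp_pos: [0.5227, 0.1193, 0.1976]
orientation: [0.136, 3.138, 0.001]
contact_force: [-0.4, 0.7, -1.2]
grip_width: 0.0255
gripper_force: 29.6
```

```bash
python3 go.py .5226 .1183 .073
python3 - <<'E'
from h import *
s=r.grab_frame("side");t=r.grab_frame("top")
o=r.get_obs();c=[];C=[.5465,.058,-.087];P=o["tcp_pos"];print(P,o["contact_force"])
for f in(s,t):
    x,y=(proj(f,c2w(C,(0,.03,.1)))-[50,50]).astype(int);im=cv2.resize(f["pixels"][y:y+100,x:x+100],None,fx=4,fy=4,interpolation=cv2.INTER_CUBIC)
    q=lambda A:tuple(((proj(f,A)-[x,y]+.5)*4).astype(int))
    cv2.polylines(im,[np.array([q(c2w(C,(a,b,.07))) for a,b in((-.056,.031),(-.056,.085),(-.002,.085),(-.002,.031))])],True,(0,255,255),1)
    cv2.circle(im,q(P),4,(255,255,0),1);cv2.circle(im,q(P-[0,0,.068]),4,(255,0,255),1)
    c.append(im)
cv2.imwrite("pics/d.png",cv2.cvtColor(np.hstack(c),cv2.COLOR_RGB2BGR))
E
```

```text
7.22 [0.523 0.119 0.198] [-0.425  0.733 -1.204] 0.02550552263213789 29.62577909231186
[ 0.    -0.004  0.499  0.     0.     0.   ]
[0.52264518 0.11958296 0.19739208] [ 0.1146932  -0.32506287 -0.22240916]
```

View pics/d.png

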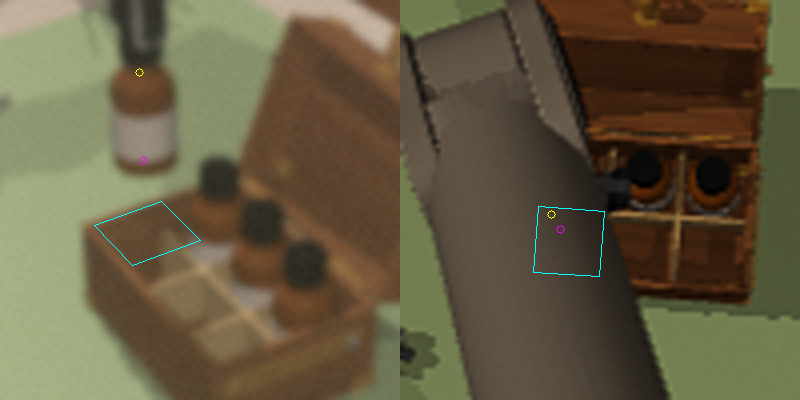

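Bottle B hangs straight above the left cell, whose outline matches the picture. Lowering it.

apply_moves([
  [0,-0.002,0.06,0,0,0],
  [0,-0.004,0.15,0,0,0],
  [0,-0.004,0.24,0,0,0],
  [0,-0.004,0.33,0,0,0],
  [0,-0.004,0.4,0,0,0],
])

```text
clock: 7.95
tcp_pos: [0.5214, 0.1175, 0.0952]
orientation: [-0.137, -3.137, 0.001]
contact_force: [-0.0, -0.2, -1.1]
grip_width: 0.0255
gripper_force: 29.6
```

apply_moves([
  [0,0,0.035,0,0,0],
  [0,0,0.065,0,0,0],
  [0,0,0.085,0,0,0],
  [0,0,0.092,0,0,0],
  [0,0,0.092,0,0,0],
])

```text
clock: 8.57
tcp_pos: [0.5224, 0.1173, 0.0747]
orientation: [0.138, 3.138, 0.0]
contact_force: [1.0, 0.1, -1.7]
grip_width: 0.0252
gripper_force: 29.6
```

apply_moves([
  [0,0,0.005,0,0,0],
  [0,0,0.008,0,0,0],
  [0,0,0.008,0,0,0],
])

```text
clock: 8.95
tcp_pos: [0.5222, 0.1173, 0.0725]
orientation: [0.138, 3.139, 0.0]
contact_force: [0.4, -0.8, -1.3]
grip_width: 0.0253
gripper_force: 29.6
```

Still carrying the weight, so no contact yet. Going lower in fine steps.

apply_moves([
  [0,0,0.004,0,0,0],
  [0,0,0.004,0,0,0],
])

```text
clock: 9.2
tcp_pos: [0.5231, 0.1172, 0.0722]
orientation: [0.138, 3.137, 0.001]
contact_force: [-0.2, -1.9, 4.6]
grip_width: 0.0253
gripper_force: 30.3
```

apply_moves([
  [0,0,0.004,0,0,0],
  [0,0,0.004,0,0,0],
])

```text
clock: 9.45
tcp_pos: [0.5238, 0.1172, 0.0721]
orientation: [0.139, 3.136, 0.001]
contact_force: [-1.7, -1.8, 13.2]
grip_width: 0.0252
gripper_force: 31.1
```

apply_moves([
  [0,0,0.004,0,0,0],
  [0,0,0.004,0,0,0],
])

```text
clock: 9.7
tcp_pos: [0.5246, 0.1173, 0.0721]
orientation: [0.139, 3.134, 0.002]
contact_force: [-3.6, -1.7, 19.6]
grip_width: 0.0255
gripper_force: 31.9
```

The bottle is on the floor of the cell. I'll back the command off 2 mm and release.

apply_moves([
  [0,0,-0.008,0,0,0],
  [0,0,-0.008,0,0,0],
])

```text
clock: 9.95
tcp_pos: [0.523, 0.1173, 0.0721]
orientation: [0.138, 3.137, 0.001]
contact_force: [-0.7, -1.5, 6.3]
grip_width: 0.0257
gripper_force: 30.6
```

apply_moves([
  [0,0,0,0,0,0],
  [0,0,0,0,0,0],
  [0,0,0,0,0,0],
], claw=0.5)

```text
clock: 10.32
tcp_pos: [0.522, 0.1173, 0.0711]
orientation: [-0.138, -3.138, 0.0]
contact_force: [0.5, -0.2, 0.6]
grip_width: 0.0423
gripper_force: 0.0
```

apply_moves([
  [0,0,-0.04,0,0,0],
  [0,0,-0.12,0,0,0],
  [0,0,-0.25,0,0,0],
  [0,0,-0.38,0,0,0],
  [0,0,-0.44,0,0,0],
])

```text
clock: 10.95
tcp_pos: [0.5232, 0.1176, 0.1838]
orientation: [0.138, 3.136, 0.002]
contact_force: [-0.1, -0.2, 0.2]
grip_width: 0.0427
gripper_force: 0.0
```

```bash
python3 go.py .4575 -.309 .17;python3 go.py .49 -.09 .18
```

```text
10.95 [0.523 0.118 0.184] [-0.118 -0.204  0.249] 0.04274524554526949 0.0
[ 0.112 -1.723  0.052  0.001  0.002 -0.001]
10.95 [0.523 0.118 0.184] [-0.118 -0.204  0.249] 0.04274524554526949 0.0
[ 0.06  -0.839  0.014  0.001  0.002 -0.001]
```

apply_moves([
  [0.005,-0.09,0,0,0,0],
  [0.015,-0.28,0,0,0,0],
  [0.03,-0.48,0,0,0,0],
  [0.045,-0.68,0,0,0,0],
  [0.056,-0.88,0,0,0,0],
], claw=0.7)

```text
clock: 11.58
tcp_pos: [0.4882, -0.1021, 0.1812]
orientation: [-0.138, -3.138, -0.0]
contact_force: [0.6, -0.7, -0.5]
grip_width: 0.0598
gripper_force: 0.0
```

apply_moves([
  [0.01,-0.2,0,0,0,0],
  [0.025,-0.4,0.02,0,0,0],
  [0.04,-0.6,0.05,0,0,0],
  [0.05,-0.78,0.08,0,0,0],
  [0.056,-0.843,0.1,0,0,0],
])

```text
clock: 12.2
tcp_pos: [0.455, -0.3122, 0.1558]
orientation: [-0.144, -3.137, 0.001]
contact_force: [0.2, 0.6, 0.7]
grip_width: 0.0596
gripper_force: 0.0
```

apply_moves([
  [0,0,0,0,0,0],
])

```text
clock: 12.32
tcp_pos: [0.4558, -0.3096, 0.1557]
orientation: [-0.141, -3.137, -0.001]
contact_force: [0.6, 0.8, -0.5]
grip_width: 0.0597
gripper_force: 0.0
```

```bash
python3 go.py .4575 -.309 .064
python3 - <<'E'
from fit import *
s=r.grab_frame("side");t=r.grab_frame("top")
o=r.get_obs();c=[];C=[.5465,.058,-.087];P=o["tcp_pos"]
for f in(s,t):
    x,y=(proj(f,(.4575,-.309,.1))-[50,60]).astype(int);im=cv2.resize(f["pixels"][y:y+100,x:x+100],None,fx=4,fy=4,interpolation=cv2.INTER_CUBIC)
    q=lambda A:tuple(((proj(f,A)-[x,y]+.5)*4).astype(int))
    for A,col in((P,(255,255,0)),((.4575,-.309,.1),(255,0,255)),((.4575,-.309,.0),(255,0,0))):cv2.circle(im,q(A),4,col,1)
    c.append(im)
x,y=(proj(s,c2w(C,(0,.03,.1)))-[50,50]).astype(int)
c.append(cv2.resize(s["pixels"][y:y+100,x:x+100],None,fx=4,fy=4))
cv2.imwrite("pics/e.png",cv2.resize(cv2.cvtColor(np.hstack(c),cv2.COLOR_RGB2BGR),(800,267)))
E
```

```text
12.32 [ 0.456 -0.31   0.156] [ 0.625  0.808 -0.516] 0.05973444466765893 0.0
[-0.007  0.003  0.367  0.    -0.001 -0.002]
```

View pics/e.png

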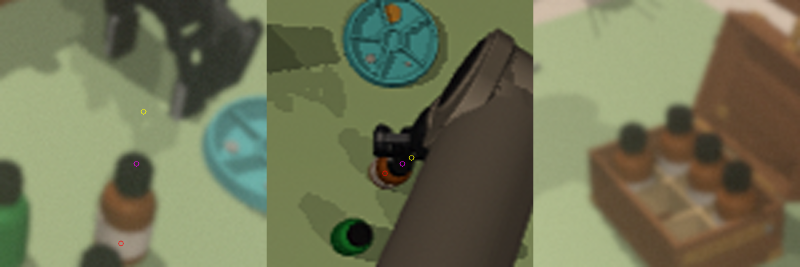

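Bottle B stands upright in the left cell. The gripper straddles amber bottle A, with the green and teal bottles clear of it. Descending.

apply_moves([
  [-0.004,0.003,0.1,0,0,0],
  [-0.004,0.003,0.2,0,0,0],
  [-0.004,0.003,0.3,0,0,0],
  [-0.004,0.003,0.355,0,0,0],
  [-0.004,0.003,0.367,0,0,0],
])

```text
clock: 13.05
tcp_pos: [0.4579, -0.3075, 0.0643]
orientation: [-0.135, -3.138, -0.001]
contact_force: [-0.7, 0.9, -0.3]
grip_width: 0.0597
gripper_force: 0.0
```

apply_moves([
  [0,0,0,0,0,0],
  [0,0,0,0,0,0],
  [0,0,0,0,0,0],
  [0,0,0,0,0,0],
], claw=0.2, newtons=30)

```text
clock: 13.55
tcp_pos: [0.4584, -0.309, 0.0657]
orientation: [0.138, 3.137, -0.001]
contact_force: [-0.8, 1.2, 6.8]
grip_width: 0.0256
gripper_force: 29.5
```

apply_moves([
  [0,0,-0.02,0,0,0],
  [0,0,-0.06,0,0,0],
  [0,0,-0.12,0,0,0],
  [0,0,-0.2,0,0,0],
  [0,0,-0.28,0,0,0],
])

```text
clock: 14.18
tcp_pos: [0.4576, -0.3088, 0.1362]
orientation: [0.138, 3.138, -0.0]
contact_force: [0.3, -0.4, -2.2]
grip_width: 0.0257
gripper_force: 29.6
```

```bash
python3 go.py .5126 .0027 .20
```

```text
14.18 [ 0.458 -0.309  0.136] [ 0.302 -0.447 -2.203] 0.025658639053975273 29.625462591648102
[-0.11   1.261 -0.256 -0.     0.    -0.001]
```

apply_moves([
  [-0.005,0.05,-0.08,0,0,0],
  [-0.015,0.17,-0.17,0,0,0],
  [-0.03,0.35,-0.23,0,0,0],
  [-0.048,0.55,-0.256,0,0,0],
  [-0.065,0.75,-0.256,0,0,0],
])

```text
clock: 14.8
tcp_pos: [0.4909, -0.1222, 0.2005]
orientation: [0.139, 3.136, -0.0]
contact_force: [1.1, 0.5, -2.1]
grip_width: 0.0256
gripper_force: 29.7
```

apply_moves([
  [-0.017,0.19,0,0,0,0],
  [-0.03,0.35,0,0,0,0],
  [-0.041,0.46,0,0,0,0],
  [-0.045,0.51,0,0,0,0],
  [-0.045,0.511,0,0,0,0],
])

```text
clock: 15.42
tcp_pos: [0.5127, 0.003, 0.1991]
orientation: [0.137, 3.138, -0.0]
contact_force: [0.4, -0.9, -1.3]
grip_width: 0.0256
gripper_force: 29.7
```

```bash
python3 go.py .5126 .0027 .075
python3 - <<'E'
from h import *
s=r.grab_frame("side");o=r.get_obs();C=[.5465,.058,-.087];P=o["tcp_pos"]
d=r.landmark_of(s,"lid_knob")[:2];print([(x["point"],x["conf"]) for x in d],proj(s,c2w(C,LM["lid_knob"])))
f=s;x,y=(proj(f,c2w(C,(0,-.02,.1)))-[50,60]).astype(int);im=cv2.resize(f["pixels"][y:y+120,x:x+120],None,fx=4.5,fy=4.5,interpolation=cv2.INTER_CUBIC)
q=lambda A:tuple(((proj(f,A)-[x,y]+.5)*4.5).astype(int))
cv2.polylines(im,[np.array([q(c2w(C,(a,b,.07))) for a,b in((-.056,-.031),(-.056,-.085),(-.002,-.085),(-.002,-.031))])],True,(0,255,255),1)
cv2.circle(im,q(P),4,(255,255,0),1);cv2.circle(im,q(P-[0,0,.066]),4,(255,0,255),1);cv2.circle(im,q(c2w(C,LM["lid_knob"])),4,(255,0,255),1)
cv2.imwrite("pics/f.png",cv2.cvtColor(im,cv2.COLOR_RGB2BGR))
E
```

```text
15.43 [0.513 0.003 0.199] [ 0.37  -0.89  -1.258] 0.025608216116540045 29.721052050590515
[ 0.001 -0.001  0.496 -0.     0.    -0.   ]
[([358.7, 138.1], 0.66), ([312.7, 178.0], 0.17)] [357.2327736  133.27723553]
```

View pics/f.png

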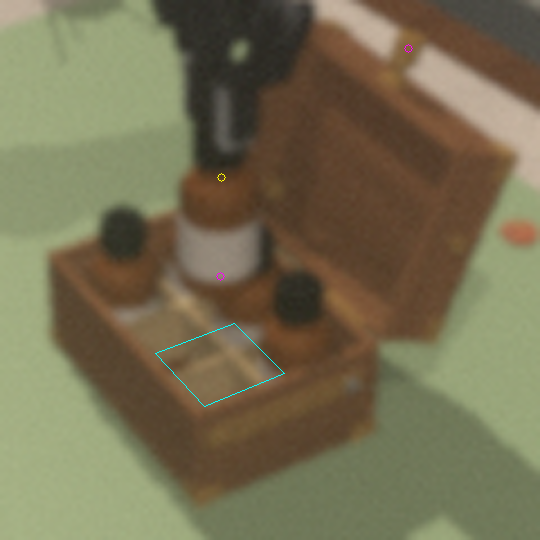

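Bottle A hangs over the right cell, and the knob marker falls on the knob at crop (407,47). Lowering it.

apply_moves([
  [0,0,0.06,0,0,0],
  [0,0,0.15,0,0,0],
  [0,0,0.24,0,0,0],
  [0,0,0.33,0,0,0],
  [0,0,0.4,0,0,0],
])

```text
clock: 16.15
tcp_pos: [0.5116, 0.0017, 0.0968]
orientation: [-0.14, -3.137, 0.001]
contact_force: [0.0, 1.1, -2.0]
grip_width: 0.0254
gripper_force: 29.7
```

apply_moves([
  [0,0,0.035,0,0,0],
  [0,0,0.065,0,0,0],
  [0,0,0.09,0,0,0],
  [0,0,0.1,0,0,0],
  [0,0,0.102,0,0,0],
])

```text
clock: 16.77
tcp_pos: [0.5128, 0.003, 0.0733]
orientation: [0.138, 3.138, 0.0]
contact_force: [0.4, -0.9, -1.6]
grip_width: 0.0255
gripper_force: 29.7
```

apply_moves([
  [0,0,0.004,0,0,0],
  [0,0,0.004,0,0,0],
])

```text
clock: 17.02
tcp_pos: [0.5128, 0.003, 0.0724]
orientation: [0.138, 3.138, 0.0]
contact_force: [0.6, 0.4, -1.4]
grip_width: 0.0255
gripper_force: 29.7
```

apply_moves([
  [0,0,0.004,0,0,0],
  [0,0,0.004,0,0,0],
])

```text
clock: 17.27
tcp_pos: [0.5133, 0.0032, 0.0718]
orientation: [0.138, 3.137, 0.001]
contact_force: [-0.7, 1.0, 3.6]
grip_width: 0.0255
gripper_force: 30.3
```

apply_moves([
  [0,0,0,0,0,0],
  [0,0,0,0,0,0],
  [0,0,0,0,0,0],
], claw=0.5)

```text
clock: 17.65
tcp_pos: [0.5126, 0.0029, 0.0711]
orientation: [-0.138, -3.138, 0.0]
contact_force: [0.4, 0.5, 0.1]
grip_width: 0.0427
gripper_force: 0.0
```

apply_moves([
  [0,0,-0.04,0,0,0],
  [0,0,-0.14,0,0,0],
  [0,0,-0.3,0,0,0],
  [0,0,-0.5,0,0,0],
  [0,0,-0.7,0,0,0],
])

```text
clock: 18.27
tcp_pos: [0.5124, 0.0028, 0.2484]
orientation: [0.138, 3.138, 0.0]
contact_force: [1.0, -0.1, 0.2]
grip_width: 0.0429
gripper_force: 0.0
```

```bash
cat > lid.py <<'E'
from go import *
C=[.5465,.058,YAW]
def kp(th,off=.0,dep=.015):  # TCP for knob at lid angle th, retracted by off along axis
    a=.147-dep+off;h=.022
    return c2w(C,(.063-a*np.cos(th)+h*np.sin(th),0,.07+a*np.sin(th)+h*np.cos(th))),Rt(th-np.pi/2)
E
python3 - <<'E'
from lid import *
np.set_printoptions(precision=3,suppress=True)
o=r.get_obs();print(o["clock"],o["tcp_pos"])
P,Q=kp(1.95,.06);print(P,plan(P,Q)); P2,Q2=kp(1.95);print(P2,plan(P2,Q2,(P,Q)))
E
```

```text
18.275 [0.512 0.003 0.248]
[0.7   0.045 0.24 ] [-0.734  0.233  0.033  0.     0.242 -0.001]
[0.678 0.047 0.184] [ 0.   -0.    0.24  0.    0.    0.  ]
```

apply_moves([
  [-0.1,0.04,-0.06,0,0.03,0],
  [-0.28,0.1,-0.1,0,0.09,0],
  [-0.46,0.16,-0.1,0,0.15,0],
  [-0.64,0.21,-0.05,0,0.21,0],
  [-0.734,0.233,0.033,0,0.242,0],
])

```text
clock: 18.9
tcp_pos: [0.7027, 0.0456, 0.2371]
orientation: [-0.12, -2.758, -0.023]
contact_force: [-0.0, 0.9, -0.6]
grip_width: 0.0425
gripper_force: 0.0
```

apply_moves([
  [0,0,0,0,0,0],
  [0,0,0,0,0,0],
])

```text
clock: 19.15
tcp_pos: [0.7004, 0.0446, 0.239]
orientation: [-0.122, -2.76, -0.023]
contact_force: [-0.0, -0.1, 1.0]
grip_width: 0.0432
gripper_force: 0.0
```

Run:
```python
from lid import *
np.set_printoptions(precision=3,suppress=True)
s=r.grab_frame("side");t=r.grab_frame("top");o=r.get_obs();P=o["tcp_pos"];print(o["clock"],P,plan(*kp(1.95)),o["joints"])
K=c2w(C,LM["lid_knob"]);c=[]
for f in(s,t):
    x,y=(proj(f,K)-[50,50]).astype(int);im=cv2.resize(f["pixels"][y:y+110,x-20:x+80],None,fx=4,fy=4,interpolation=cv2.INTER_CUBIC)
    q=lambda A:tuple(((proj(f,A)-[x-20,y]+.5)*4).astype(int))
    cv2.circle(im,q(P),4,(255,255,0),1);cv2.circle(im,q(K),4,(255,0,255),1)
    c.append(im)
cv2.imwrite("pics/g.png",cv2.cvtColor(np.hstack(c),cv2.COLOR_RGB2BGR))
```

```text
19.25 [0.701 0.045 0.241] [ 0.    -0.     0.242  0.001  0.002 -0.   ] [-0.208  0.757  0.19   1.064 -0.181  1.705  1.448]
```

View pics/g.png

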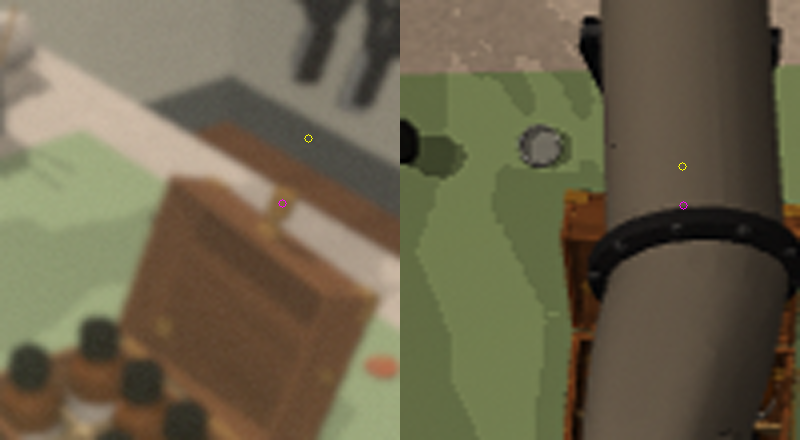

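The finger tips, the TCP marker and the knob at crop (282,203) line up along the tool axis. Descending onto the knob.

apply_moves([
  [0,0,0.05,0,0,0],
  [0,0,0.11,0,0,0],
  [0,0,0.17,0,0,0],
  [0,0,0.22,0,0,0],
  [0,0,0.242,0,0,0],
])

```text
clock: 19.88
tcp_pos: [0.6774, 0.0469, 0.1806]
orientation: [-0.121, -2.757, -0.023]
contact_force: [-0.3, -0.5, -0.5]
grip_width: 0.0422
gripper_force: 0.0
```

apply_moves([
  [0,0,0,0,0,0],
])

```text
clock: 20.0
tcp_pos: [0.678, 0.0469, 0.1814]
orientation: [-0.121, -2.758, -0.023]
contact_force: [-1.2, 0.8, 0.1]
grip_width: 0.0426
gripper_force: 0.0
```

apply_moves([
  [0,0,0,0,0,0],
  [0,0,0,0,0,0],
  [0,0,0,0,0,0],
  [0,0,0,0,0,0],
  [0,0,0,0,0,0],
], claw=0.05, newtons=40)

```text
clock: 20.62
tcp_pos: [0.6782, 0.0469, 0.1818]
orientation: [-0.121, -2.759, -0.023]
contact_force: [0.1, 0.5, -0.6]
grip_width: 0.0044
gripper_force: 0.0
```

Run:
```python
from lid import *
np.set_printoptions(precision=3,suppress=True)
o=r.get_obs();P=o["tcp_pos"];Q=R.from_rotvec(o["orientation"]).as_matrix();print(o["clock"],P,kp(1.95)[0],o["contact_force"],o["moment"])
h=c2w(C,(.063,0,.07));Rz=R.from_euler("z",YAW).as_matrix()
# rotate current TCP about hinge line by d toward the front, rel. to current pose
for d in [.03,.06,.11,.17,.24,.32,.40,.48,.56,.62,.67,.71,.73,.74]:
    M=R.from_rotvec(Rz@[0,-d,0]).as_matrix();print(d,h+M@(P-h),plan(h+M@(P-h),M@Q))
```

```text
20.625 [0.678 0.047 0.182] [0.678 0.047 0.184] [ 0.103  0.523 -0.611] [-0.059 -0.342  0.003]
0.03 [0.675 0.047 0.184] [ 0.016 -0.    -0.003 -0.    -0.019 -0.   ]
0.06 [0.671 0.047 0.186] [ 0.031 -0.    -0.005 -0.    -0.038 -0.   ]
0.11 [0.666 0.048 0.189] [ 0.057 -0.    -0.007 -0.    -0.07  -0.   ]
0.17 [0.658 0.049 0.192] [ 0.089 -0.    -0.008 -0.    -0.108 -0.   ]
0.24 [0.65  0.049 0.195] [ 0.126 -0.    -0.007 -0.    -0.153 -0.   ]
0.32 [0.64  0.05  0.198] [ 0.168 -0.    -0.002 -0.    -0.204 -0.   ]
0.4 [0.629 0.051 0.2  ] [ 0.209 -0.     0.005 -0.    -0.255 -0.   ]
0.48 [0.619 0.052 0.201] [ 0.249 -0.     0.016 -0.    -0.306 -0.   ]
0.56 [0.609 0.053 0.201] [ 0.289 -0.     0.031 -0.    -0.357 -0.   ]
0.62 [0.601 0.054 0.201] [ 0.318 -0.     0.043 -0.    -0.395 -0.   ]
0.67 [0.594 0.054 0.201] [ 0.341 -0.     0.055 -0.    -0.427 -0.   ]
0.71 [0.589 0.055 0.2  ] [ 0.36  -0.     0.066 -0.    -0.452 -0.   ]
0.73 [0.586 0.055 0.199] [ 0.369 -0.     0.071 -0.    -0.465 -0.   ]
0.74 [0.585 0.055 0.199] [ 0.373 -0.     0.074 -0.    -0.471 -0.   ]
```

It closed on nothing (4 mm). Looking.

Run:
```python
from lid import *
np.set_printoptions(precision=3,suppress=True)
s=r.grab_frame("side");t=r.grab_frame("top");o=r.get_obs();P=o["tcp_pos"];Q=R.from_rotvec(o["orientation"]).as_matrix()
K=c2w(C,LM["lid_knob"]);c=[]
for f in(s,t): 
    print([(d["point"],d["conf"]) for d in r.landmark_of(f,"lid_knob")][:2],proj(f,K))
for f,k in((s,5.3),(s,4)):
    m=37 if k>5 else 50
    ctr=K if k>5 else c2w(C,(0,0,.1))
    x,y=(proj(f,ctr)-[m,m]).astype(int);im=cv2.resize(f["pixels"][y:y+2*m,x:x+2*m],(400,400),interpolation=cv2.INTER_CUBIC);k=200/m
    q=lambda A:tuple(((proj(f,A)-[x,y]+.5)*k).astype(int))
    cv2.circle(im,q(P),4,(255,255,0),1);cv2.circle(im,q(P-Q[:,2]*.019),4,(0,255,255),1);cv2.circle(im,q(K),4,(255,0,255),1)
    c.append(im)
cv2.imwrite("pics/i.png",cv2.cvtColor(np.hstack(c),cv2.COLOR_RGB2BGR))
```

```text
[([358.7, 135.5], 0.75), ([437.0, 349.0], 0.69)] [357.233 133.277]
[] [305.367 136.861]
```

View pics/i.png

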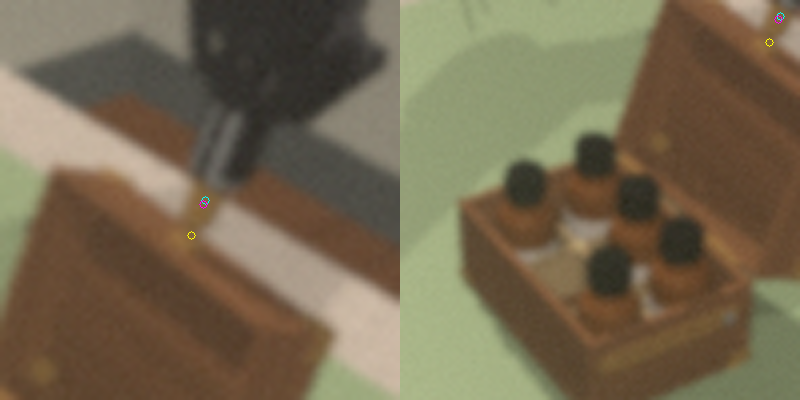

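Both bottles stand well in the front row. But the shut tips appear at crop (215,183), about 29 mm short of the projected TCP at (191,235). I'll check that against the start picture, numerically.

Run:
```python
from lid import *
np.set_printoptions(precision=1,suppress=True,linewidth=200)
s=r.grab_frame("side")
im=cv2.cvtColor(cv2.imread("pics/s0.png"),cv2.COLOR_BGR2RGB)
print("start tcp",proj(s,[.269,.619,.201]),proj(s,[.269,.619,.214]),proj(s,[.269,.619,.23]))
print("cols 116..138 x rows 76..104, brightness");
g=im.max(2);print("\n".join(f"{y} "+" ".join("%3d"%v for v in g[y,114:140]) for y in range(74,106,2)))
o=r.get_obs();P=o["tcp_pos"];z=R.from_rotvec(o["orientation"]).as_matrix()[:,2]
for b in(0,.01,.02,.03,.04,.06): print(b,proj(s,P-z*b))
g=s["pixels"].max(2);x0=345;print("    "+" ".join("%3d"%v for v in range(x0,x0+28)));print("\n".join(f"{y} "+" ".join("%3d"%v for v in g[y,x0:x0+28]) for y in range(116,146)))
```

```text
start tcp [131.4  97.9] [130.1  93.9] [128.5  88.9]
cols 116..138 x rows 76..104, brightness
74  38  38  52  74  87  85  66  47  34  35  31  35  32  37  35  37  53  74 102 118 119 121 120 121 120 121
76  48  44  45  50  53  52  45  35  33  34  33  34  35  36  34  38  41  61  87 108 117 119 122 119 119 120
78  68  53  48  45  38  37  34  36  36  40  45  47  43  40  44  44  50  61  85 107 118 120 121 122 120 119
80 105 102  95  83  65  42  35  34  39  53  68  77  82  89  99  97  96 102 111 117 122 119 117 120 121 121
82 120 122 118 108  90  63  43  37  39  50  66  86  95 105 115 119 121 118 119 120 117 120 118 121 124 126
84 119 119 119 116 104  84  56  42  34  40  53  72  91 103 115 118 122 123 125 129 126 128 130 130 128 130
86 122 120 119 118 116  98  73  50  41  38  44  60  81  97 113 123 129 131 128 130 129 131 130 132 129 128
88 127 129 127 129 127 118  96  69  49  39  42  47  67  88 102 119 124 130 130 129 129 129 132 128 128 132
90 134 132 132 131 131 126 112  94  78  76  68  77  86  98 110 122 128 129 128 128 127 129 129 129 129 129
92 132 134 131 134 130 132 128 126 122 118 1
[... 3714 characters left out ...]
 144
140 101 106 113 121 126 129 138 143 145 140 132 129 135 148 158 167 171 173 175 174 175 176 175 174 176 170 170 162
141  90  93 104 109 119 127 129 136 140 137 131 122 122 131 146 157 166 170 172 173 175 173 172 171 175 174 176 170
142  87  90  94 102 108 117 124 131 131 133 126 113 114 123 134 145 155 162 169 172 175 172 173 170 173 172 171 171
143  90  87  89  92  95 110 117 122 127 128 123 115 110 112 117 125 138 150 161 166 171 171 171 171 169 171 170 171
144  88  87  89  88  89  99 108 116 121 123 124 122 114 108 108 110 119 130 141 156 163 167 170 170 170 173 173 175
145  87  89  87  86  89  88  91 104 111 120 126 126 124 117 112 108 107 113 125 135 147 160 168 171 171 170 174 171
```

Confirmed: the tips sit about 25 mm short of the stated TCP. Opening and going deeper in guarded steps.

apply_moves([
  [0,0,0,0,0,0],
  [0,0,0,0,0,0],
  [0,0,0,0,0,0],
], claw=0.5)

```text
clock: 21.25
tcp_pos: [0.6782, 0.0469, 0.1818]
orientation: [-0.121, -2.759, -0.023]
contact_force: [0.3, -0.7, 0.0]
grip_width: 0.0431
gripper_force: 0.0
```

apply_moves([
  [0,0,0.02,0,0,0],
  [0,0,0.04,0,0,0],
  [0,0,0.05,0,0,0],
  [0,0,0.05,0,0,0],
])

```text
clock: 21.75
tcp_pos: [0.6734, 0.0473, 0.1699]
orientation: [-0.121, -2.759, -0.023]
contact_force: [-1.0, -1.1, -0.4]
grip_width: 0.043
gripper_force: 0.0
```

apply_moves([
  [0,0,0.01,0,0,0],
  [0,0,0.02,0,0,0],
  [0,0,0.02,0,0,0],
])

```text
clock: 22.12
tcp_pos: [0.6715, 0.0475, 0.1653]
orientation: [-0.121, -2.759, -0.023]
contact_force: [-0.4, -0.6, 0.2]
grip_width: 0.043
gripper_force: 0.0
```

Run:
```python
from lid import *
np.set_printoptions(precision=1,suppress=True,linewidth=200)
s=r.grab_frame("side");o=r.get_obs();print(o["clock"],o["contact_force"],np.round(o["moment"],2),np.round(o["joints"],2))
P=o["tcp_pos"];Q=R.from_rotvec(o["orientation"]).as_matrix()
for b in(0,.01,.02,.03,.04): print(b,proj(s,P-Q[:,2]*b+Q[:,1]*.022),proj(s,P-Q[:,2]*b-Q[:,1]*.022))
x,y=335,105;cv2.imwrite("pics/j.png",cv2.cvtColor(cv2.resize(s["pixels"][y:y+50,x:x+50],(600,600),interpolation=cv2.INTER_CUBIC),cv2.COLOR_RGB2BGR))
```

```text
22.175 [-0.2 -0.9 -0.1] [-0.  -0.4  0. ] [-0.2  0.8  0.2  1.2 -0.2  1.5  1.5]
0 [347.8 141.5] [357.5 148.8]
0.01 [349.1 138.2] [358.9 145.4]
0.02 [350.5 134.8] [360.3 142. ]
0.03 [351.8 131.4] [361.7 138.5]
0.04 [353.1 128. ] [363.1 135. ]
```

View pics/j.png

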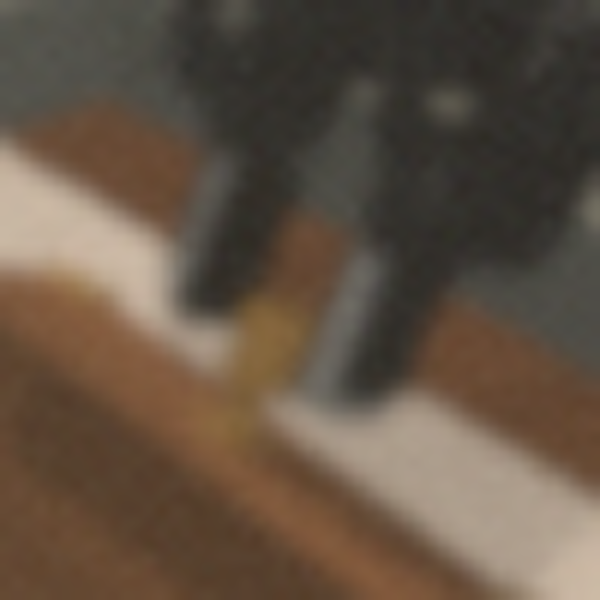

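The knob at crop (265,340) now stands between the fingers, whose tips are at (210,315) and (345,405). Another 4 mm, then close.

apply_moves([
  [0.005,0,0.008,0,0,0],
  [0.008,0,0.016,0,0,0],
  [0.008,0,0.016,0,0,0],
])

```text
clock: 22.55
tcp_pos: [0.6682, 0.0477, 0.1624]
orientation: [-0.121, -2.759, -0.023]
contact_force: [-0.6, 0.1, 0.9]
grip_width: 0.0425
gripper_force: 0.0
```

apply_moves([
  [0,0,0,0,0,0],
  [0,0,0,0,0,0],
  [0,0,0,0,0,0],
  [0,0,0,0,0,0],
  [0,0,0,0,0,0],
], claw=0.05, newtons=40)

```text
clock: 23.18
tcp_pos: [0.6687, 0.0488, 0.1628]
orientation: [-0.12, -2.76, -0.025]
contact_force: [1.1, 5.0, 0.6]
grip_width: 0.0164
gripper_force: 39.1
```

Run:
```python
from lid import *
np.set_printoptions(precision=3,suppress=True)
o=r.get_obs();P=o["tcp_pos"];Q=R.from_rotvec(o["orientation"]).as_matrix();print(o["clock"],P,kp(1.95)[0],o["contact_force"],o["moment"],o["grip_width"])
h=c2w(C,(.063,0,.07));Rz=R.from_euler("z",YAW).as_matrix()
for d in [.02,.05,.1,.16,.23,.3,.37,.44,.51,.58,.64,.69,.72,.735,.74]:
    M=R.from_rotvec(Rz@[0,-d,0]).as_matrix();print(d,h+M@(P-h),plan(h+M@(P-h),M@Q))
```

```text
23.175 [0.669 0.049 0.163] [0.678 0.047 0.184] [1.078 5.001 0.621] [ 1.004 -0.466 -0.476] 0.016448825439777274
0.02 [0.667 0.049 0.164] [ 0.009  0.    -0.002  0.    -0.013 -0.   ]
0.05 [0.664 0.049 0.166] [ 0.022  0.    -0.004  0.    -0.032 -0.   ]
0.1 [0.659 0.05  0.168] [ 0.044  0.    -0.006  0.    -0.064 -0.   ]
0.16 [0.653 0.05  0.171] [ 0.07   0.    -0.008  0.    -0.102 -0.   ]
0.23 [0.646 0.051 0.174] [ 0.101  0.    -0.008  0.    -0.146 -0.   ]
0.3 [0.639 0.051 0.176] [ 0.132  0.    -0.005  0.    -0.191 -0.   ]
0.37 [0.631 0.052 0.178] [ 0.162  0.    -0.001  0.    -0.236 -0.   ]
0.44 [0.624 0.053 0.179] [ 0.192  0.     0.006  0.    -0.28  -0.   ]
0.51 [0.616 0.053 0.18 ] [ 0.222  0.     0.014  0.    -0.325 -0.   ]
0.58 [0.608 0.054 0.18 ] [ 0.251  0.     0.025  0.    -0.369 -0.001]
0.64 [0.602 0.055 0.18 ] [ 0.275  0.     0.036  0.    -0.407 -0.001]
0.69 [0.596 0.055 0.179] [ 0.295  0.     0.046  0.    -0.439 -0.001]
0.72 [0.593 0.055 0.179] [ 0.306  0.     0.052  0.    -0.458 -0.001]
0.735 [0.591 0.056 0.179] [ 0.312  0.     0.056  0.    -0.468 -0.001]
0.74 [0.591 0.056 0.179] [ 0.314  0.     0.057  0.    -0.471 -0.001]
```

Gripped: the width reads 16 mm, as expected for the 18 mm knob. Bringing the lid forward smoothly on the hinge arc, starting gently.

apply_moves([
  [0.0045,0,-0.001,0,-0.0065,0],
  [0.011,0,-0.002,0,-0.016,0],
  [0.02,0,-0.0035,0,-0.029,0],
  [0.031,0,-0.005,0,-0.0445,0],
  [0.044,0,-0.006,0,-0.064,0],
])

```text
clock: 23.8
tcp_pos: [0.6593, 0.0497, 0.1682]
orientation: [-0.124, -2.862, -0.02]
contact_force: [1.3, 5.9, 1.1]
grip_width: 0.0164
gripper_force: 39.2
```

apply_moves([
  [0.013,0,-0.002,0,-0.019,0],
  [0.027,0,-0.004,0,-0.038,0],
  [0.04,0,-0.0055,0,-0.057,0],
  [0.053,0,-0.0065,0,-0.076,0],
  [0.066,0,-0.0075,0,-0.0955,0],
])

```text
clock: 24.42
tcp_pos: [0.6438, 0.0511, 0.1746]
orientation: [-0.131, -3.011, -0.011]
contact_force: [1.3, 6.5, 0.6]
grip_width: 0.0165
gripper_force: 39.1
```

apply_moves([
  [0.013,0,-0.002,0,-0.019,0],
  [0.027,0,-0.004,0,-0.038,0],
  [0.04,0,-0.0055,0,-0.057,0],
  [0.053,0,-0.0065,0,-0.076,0],
  [0.066,0,-0.0075,0,-0.0955,0],
])

```text
clock: 25.05
tcp_pos: [0.6276, 0.0526, 0.1785]
orientation: [0.135, 3.117, 0.0]
contact_force: [1.8, 5.7, -1.2]
grip_width: 0.0164
gripper_force: 39.0
```

apply_moves([
  [0.013,0,-0.002,0,-0.019,0],
  [0.027,0,-0.004,0,-0.038,0],
  [0.04,0,-0.0055,0,-0.057,0],
  [0.053,0,-0.0065,0,-0.076,0],
  [0.066,0,-0.0075,0,-0.0955,0],
])

```text
clock: 25.68
tcp_pos: [0.611, 0.0541, 0.1799]
orientation: [0.128, 2.967, -0.009]
contact_force: [0.9, 6.2, -1.3]
grip_width: 0.0164
gripper_force: 39.0
```

apply_moves([
  [0.013,0,-0.002,0,-0.019,0],
  [0.025,0,-0.004,0,-0.036,0],
  [0.036,0,-0.005,0,-0.051,0],
  [0.044,0,-0.006,0,-0.064,0],
  [0.05,0,-0.0065,0,-0.073,0],
])

```text
clock: 26.3
tcp_pos: [0.5982, 0.0552, 0.1792]
orientation: [0.122, 2.853, -0.017]
contact_force: [1.4, 6.7, -2.3]
grip_width: 0.0167
gripper_force: 39.0
```

```bash
cat > chk.py <<'E'
from lid import *
np.set_printoptions(precision=3,suppress=True)
o=r.get_obs();P=o["tcp_pos"];Q=R.from_rotvec(o["orientation"]).as_matrix()
Rz=R.from_euler("z",YAW).as_matrix();z=Rz.T@Q[:,2];tilt=np.arctan2(-z[0],-z[2]);h=c2w(C,(.063,0,.07));v=Rz.T@(P-h)
a0=Rz.T@(np.array([.6687,.0488,.1628])-h);ang=lambda v:np.arctan2(v[0],v[2])
print(o["clock"],P,"tilt angle lid",np.pi/2+tilt,"arc angle",1.95-(ang(a0)-ang(v)),o["contact_force"],o["moment"],o["grip_width"])
E
python3 chk.py
```

```text
26.3 [0.598 0.055 0.179] tilt angle lid 1.2849943933726384 arc angle 1.2770469587930868 [ 1.444  6.742 -2.329] [1.324 0.225 0.393] 0.016683397228252857
```

apply_moves([
  [0.009,0,-0.0015,0,-0.013,0],
  [0.018,0,-0.003,0,-0.0255,0],
  [0.0245,0,-0.004,0,-0.035,0],
  [0.029,0,-0.0045,0,-0.0415,0],
  [0.031,0,-0.005,0,-0.0446,0],
])

```text
clock: 26.92
tcp_pos: [0.5904, 0.056, 0.1781]
orientation: [0.119, 2.784, -0.021]
contact_force: [2.5, 6.5, -4.5]
grip_width: 0.0164
gripper_force: 39.1
```

apply_moves([
  [0,0,0,0,0,0],
  [0,0,0,0,0,0],
  [0,0,0,0,0,0],
  [0,0,0,0,0,0],
])

```text
clock: 27.42
tcp_pos: [0.5906, 0.0559, 0.1781]
orientation: [0.119, 2.784, -0.021]
contact_force: [1.9, 7.6, -4.1]
grip_width: 0.016
gripper_force: 39.1
```

```bash
cat >> chk.py <<'E'
from fit import sil_case,win,S
from scipy.optimize import minimize_scalar
s=r.grab_frame("side");t=r.grab_frame("top")
for n,f in(("side",s),("top",t)):
    d=r.landmark_of(f,"lid_knob")[:2];b=r.landmark_of(f,"bottle_a_mid")[:6]
    print(n,"knob",[(np.round(x["point"],1),round(x["conf"],2)) for x in d],"model",[(th,proj(f,c2w(C,(.063-.147*np.cos(th)+.022*np.sin(th),0,.07+.147*np.sin(th)+.022*np.cos(th))))) for th in(1.15,1.21,1.27)])
    print(" bottles",[(np.round(x["point"],1),round(x["conf"],2)) for x in b],"cells L,R",proj(f,c2w(C,(-.029,.058,.056))),proj(f,c2w(C,(-.029,-.058,.056))))
e=r.outline_of(s,"lid");print([x["conf"] for x in e])
if e:
    m=e[0]["pixels"]
    def lidsil(th):
        im=np.zeros((400,640),np.uint8);L=lambda a,y,h:c2w(C,(.063-a*np.cos(th)+h*np.sin(th),y,.07+a*np.sin(th)+h*np.cos(th)))
        q=np.array([proj(s,L(a,b,h)) for a in(0,.126) for b in(-.092,.092) for h in(0,.045)])
        cv2.fillConvexPoly(im,cv2.convexHull((q*16).astype(np.int32)),1,8,4);return im>0
    for th in np.arange(1.05,1.4,.04): a=lidsil(th);print(round(th,2),round((a&m).sum()/(a|m).sum(),3),end="; ")
E
python3 chk.py
```

```text
27.425 [0.591 0.056 0.178] tilt angle lid 1.2154650918983227 arc angle 1.2066575312999728 [ 1.904  7.557 -4.123] [1.464 0.249 0.507] 0.016022791299430166
side knob [(array([326.2, 139.1]), 0.91)] model [(1.15, array([320.834 , 139.9601])), (1.21, array([323.7422, 138.2922])), (1.27, array([326.6705, 136.8017]))]
 bottles [(array([335.3, 301.5]), 0.69), (array([317.7, 220.6]), 0.69), (array([331.8, 201.6]), 0.69), (array([312.3, 207. ]), 0.67), (array([371.8, 338.1]), 0.62), (array([316.8, 209.3]), 0.34)] cells L,R [293.4467 184.7193] [315.2742 207.4291]
top knob [(array([301.2, 171.4]), 0.61)] model [(1.15, array([302.3283, 173.0659])), (1.21, array([302.5026, 170.0322])), (1.27, array([302.6893, 166.9973]))]
 bottles [(array([435.8, 240.5]), 0.65), (array([322.3, 202.3]), 0.58), (array([402. , 241.5]), 0.57)] cells L,R [286.1663 197.5755] [321.4071 199.8204]
[0.89]
1.05 0.769; 1.09 0.803; 1.13 0.834; 1.17 0.861; 1.21 0.85; 1.25 0.798; 1.29 0.75; 1.33 0.713; 1.37 0.674;
```

```bash
python3 -c "
from bench import r
print(r.hand_in())"
```

```text
the job is handed in; nothing more can be done
None
```

Both loose bottles stand in the front row's left and right cells, and the lid is held still by its knob at about 1.21 rad, its balance point. The job is handed in at about 27.5 s; the hand-in returned no verdict.

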